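# Wind up the anvil and hold the specimen under the hand press

## Task

On the small hand press, wind the handwheel by its upright crank grip one full turn anticlockwise (seen from above), so that the anvil lifts the resin specimen mount to working height and the crank is back where it began. Then push the black palm knob of the sprung ram straight down until the foot clamps the specimen with about 10 N, keep it so for a few seconds, and finish while still holding the knob down at that force; do not touch the specimen yourself or disturb the things standing around.

Things in the scene. Friction and masses are not known exactly. Their poses are not given: they have to be found in the camera images.
- press: pale grey bench hand press, fixed; base 132 x 250 mm, 25 mm high. Origin on the bench under the middle between the ram and the wheel, z up. The ram axis stands at y = -85 mm in its frame, the vertical wheel axis at y = +85 mm; the column of the ram head is on the +x side. The head (56 mm wide) reaches 165 mm above the bench; the wheel stands on a pedestal.
- wheel_axis (a point): point on the vertical axis of the handwheel, 145 mm above the bench, level with crank_grip; fixed
- crank_grip (a point): centre of the part to grip of the crank: an upright black cylinder 20 mm in diameter, freely spinning about its own axis, 40 mm from the wheel axis (at the start towards the press's -x). The cylinder reaches 17 mm above and 25 mm below this point; below it is the flat steel wheel, 104 mm in diameter, top 29 mm under this point (its hub in the middle 23 mm under). Moves in a level circle as the wheel turns.
- wheel (a joint): angle of the handwheel, rad: 0 at the start (lower stop just behind it), grows anticlockwise seen from above, 6.28 is one full turn, upper stop at 6.65. One turn raises the anvil by 12 mm. Drag about 2.5 N at the crank; stays where it is left.
- knob_top (a point): centre of the flat top of the round black palm knob (44 mm wide, flat top about 36 mm) on the ram, 225 mm above the bench when up; moves straight down with the ram
- foot (a joint): how far the sprung foot is pushed up into the ram, m: 0 free, stop at 0.022. The force of the foot on the specimen is 2.6 N + 700 N/m x this value: 10 N at 0.0106, when the dark ring on the foot's stem meets the lower end of the ram's sleeve.
- foot_face (a point): centre of the flat underside of the foot (steel disc 32 mm wide under the ram), 93 mm above the bench when up. It meets the specimen 18 mm of ram travel down after one full turn of the wheel (30 mm with the wheel not turned: then the ram cannot reach 7 N).
- specimen_center (a point): centre, half-way up, of the resin specimen mount (disc 38 mm in diameter, 18 mm high) lying loose in the shallow dish of the anvil (dish 48 mm wide, 3 mm deep) under the foot; not to be handled
- anvil: steel dish under the ram that carries the specimen; its floor is 45 mm above the bench at the start, 57 mm after one turn. Origin on the bench level under the ram axis at the start, rises with it
- lens_loupe: bystander: small pale grey loupe, 40 x 40 x 36 mm, origin under its middle
- oil_bottle: bystander: small black bottle with a white cap, 28 mm wide, 68 mm high, origin under its middle
- specimen: the specimen mount itself, origin at the middle of its underside
- ram: the sliding ram with palm knob and sprung foot; slides straight down 34 mm to its stop and springs back up when let go. A return spring resists with about 2.5 N at the start and 60 N/m more, plus the force of the foot: 10 N on the specimen comes at about 28.6 mm of travel and takes about 14 N on the knob; at the stop it is 14 N, too much. Origin at bench level under its axis when up.

How it is judged:
By the outcome, as a careful person would: the job done as asked, in the order asked, and still so for the second after the job is handed in, while the arm keeps its last pose, push and grip.
It also fails if it takes over 64 s, if anything falls off the work surface, if the arm or the gripper's body presses on something with over 40 N, if the wrist force passes 120 N, or if a joint passes its speed limit or range.

## Robot

A 7-joint arm with a two-finger parallel gripper is mounted at the origin on a cart in front of the work surface, level with it; the furniture and walls round the work are solid. World frame = base frame: x ahead of the robot, y to its left, z up, the work surface at z = 0. Lengths are in m, angles in rad, forces in N, time in s.
With the tool pointing down it reaches from about 0.35 to 0.775 m from the base axis. Payload 3.1 kg.
Tool frame: the origin (TCP) lies midway between the tips of the shut fingers; the grasp point (between the pads) lies 19 mm behind it; y points along the fingers, z is the direction in which the jaws open and shut, and the axes are right-handed (so a half turn about y gives the same grasp; the last joint's range is limited). The gripper opens to 85 mm and grips with 20 to 120 N. Pads are 22 mm wide; open, the fingers measure 114 mm over their backs; the gripper's body (76 mm by 85 mm) begins 54 mm behind the grasp point. The pads swing forward as they close: fully open they stand 13 mm farther back than shut.
Start: joints at [1.276, 0.311, 0.014, 1.512, -0.004, 1.319, -0.027], TCP at [0.138, -0.533, 0.231] pointing down, gripper open.
Joint ranges: [-2.7, 2.7], [-0.3, 1.91], [-1.27, 1.3], [0.12, 2.57], [-1.44, 4.58], [0.2, 2.03], [-3.05, 3.05]. Speed limits (rad/s): [2.79, 2.79, 3.14, 3.14, 3.14, 3.14, 3.14].

## Interface

Orientations are given as a unit quaternion [w, x, y, z].
In Python, from station import * gives the robot as it stands.
- The arm moves only by the tool arm_command, never from a script. Its argument "rows" is a list of rows, each a list of 5 numbers: the shift along the tool's x, y, z in cm, then the turn about the tool's y in degrees, then the closure, from -1 (fully open) to 1 (shut), so that 0 is half open. In form: [[tx, ty, tz, twist, hand], ...]. A call has 1 to 20 rows; each row is the pose to reach, as a shift and turn from the pose commanded when the call began, along the tool's axes at that moment; what a row does not reach only later rows make up. A row lasts 1/10 s, in which the tool goes at most 50 mm and 8.59 degrees, less where a joint would pass 70% of its speed; a pose out of reach is approached as far as the arm can. A call with a gripper value outside its range is refused whole. The fingers move at their own pace and stop on an object; "squeeze" is the grip in N (left out, the last holds). Time passes only in rows, so rows that repeat a pose let the fingers close. It gives the time, the measured TCP pose, the force and the opening at its end, in the units of the state.
- read_state(): the state, without advancing time (a new reading comes with each control period).
- grab_frame(name): name is "side" or "top" or "wrist"; returns the picture (480x640x3 uint8, red, green, blue); there is no depth.
- camera_params(name): a dict with "camera_matrix" (3x3 intrinsics, pixels), "k1" (the pictures are not rectified: a ray, as slopes to the right and down, at radius r is drawn at 1 + k1 r^2 times it, then the intrinsics apply), "extrinsics" (4x4, takes a point from camera to world coordinates). Camera axes: x right, y down, z forward; pixel columns grow to the right and rows downward; lengths in m; the calibration is good to about 2 mm. A picture is of the moment at which its call begins: read the wrist's pose just before it. camera_params takes no time and is no camera call; for the wrist camera it gives the pose at the moment of the call.
- finish_job(): hands the job in, once; it reports no verdict.
The state is a dict: "time": time; "joint_positions": joint angles; "dq": joint speeds; "joint_efforts": joint torques, N m; "eef_pos": TCP position; "eef_rot": TCP orientation; "ft_force": force on the tool from outside, world axes, zero at the start; "torque": the same for the moment, N m; "opening": opening from 0.0 (shut) to 1.0 (fully open).
Only numpy, scipy, OpenCV 4.12 (cv2) and the standard library are available. Lean on these libraries where they do the work, as an engineer would, in place of code of your own. Each camera call takes 0.05 s, during which the arm holds its last target.

## Working session

There is one attempt and no reset: what is moved stays moved. The work goes in short steps, Python scripts to look and compute and a tool call to move; the robot and the scene stay as the last step left them, time stands still between calls to the robot, and variables do not carry over. Pictures are saved under pics/ and viewed, and the job is handed in when it is done.

Besides the shell and the picture viewer there is one more tool, called after "Call:" as a command line: name --pt "numbers of a row" for each row, then --argument value for the rest. arm_command: Moves the arm, as the interface text tells. Its arguments: {"type":"object","properties":{"rows":{"type":"array"},"squeeze":{"type":"number"}},"required":["rows"]}

```bash
mkdir -p pics; ls; python3 - <<'E'
from station import *
import cv2,numpy as np
s=read_state(); print(s)
for n in ["side","top","wrist"]:
    p=camera_params(n); print(n,p)
    cv2.imwrite(f"pics/{n}0.png",grab_frame(n)[:,:,::-1])
E
```

```text
pics
{'time': 0.0, 'joint_positions': array([ 1.27632433,  0.31173621,  0.0139928 ,  1.51306376, -0.00440095,
        1.31916812, -0.02719883]), 'dq': array([-7.34126556e-04, -1.34882258e-04, -2.43083946e-03, -7.74301826e-06,
       -4.98405889e-04, -1.79376578e-03,  7.87372064e-04]), 'joint_efforts': array([-7.37995033e-04, -3.79914343e+01,  1.45634157e-01, -2.30589938e+01,
        1.23950178e-02,  1.37215474e-02,  9.16241078e-06]), 'eef_pos': array([ 0.13737982, -0.53182073,  0.23021256]), 'eef_rot': array([ 0.08901962, -0.08929555,  0.70228034, -0.70064552]), 'ft_force': array([ 0.79819645,  0.63497793, -0.78810458]), 'torque': array([ 0.01177416, -0.01675518, -0.00863037]), 'opening': 1.0021502956602826}
side {'camera_matrix': array([[521.44997033,   0.        , 315.71022207],
       [  0.        , 521.44997033, 236.59463007],
       [  0.        ,   0.        ,   1.        ]]), 'k1': -0.02820864402367069, 'extrinsics': array([[ 0.99993748,  0.00107697, -0.01112976,  0.58059922],
       [ 0.01033281, -0.46942266,  0.88291313, -0.52546593],
       [-0.00427369, -0.88297294, -0.469
[... 317 characters left out ...]
82811 , -0.99171878,  0.12816114,  0.44149172],
       [-0.99964761,  0.01144269,  0.02395227,  0.23499653],
       [-0.02522042, -0.12791762, -0.99146407,  0.99973374],
       [ 0.        ,  0.        ,  0.        ,  1.        ]])}
wrist {'camera_matrix': array([[395.70200717,   0.        , 321.80684879],
       [  0.        , 395.70200717, 242.76579284],
       [  0.        ,   0.        ,   1.        ]]), 'k1': -0.027740816029932586, 'extrinsics': array([[ 0.25029236, -0.93498421, -0.25131306,  0.20028649],
       [-0.96816977, -0.24198381, -0.06396187, -0.51562586],
       [-0.00101035,  0.25932287, -0.96579016,  0.37318776],
       [ 0.        ,  0.        ,  0.        ,  1.        ]])}
```

View pics/side0.png

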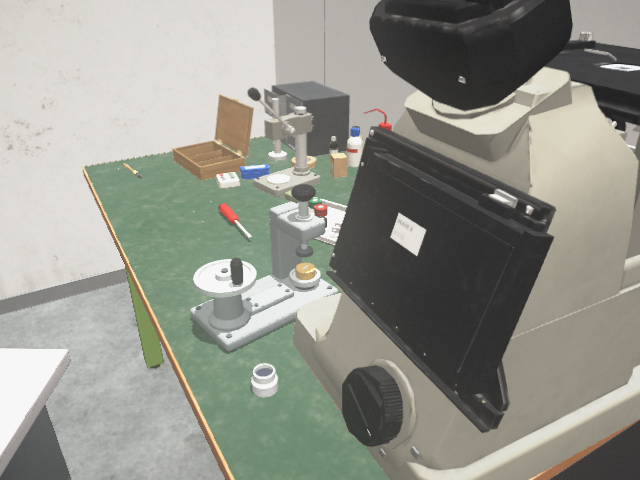

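View pics/top0.png

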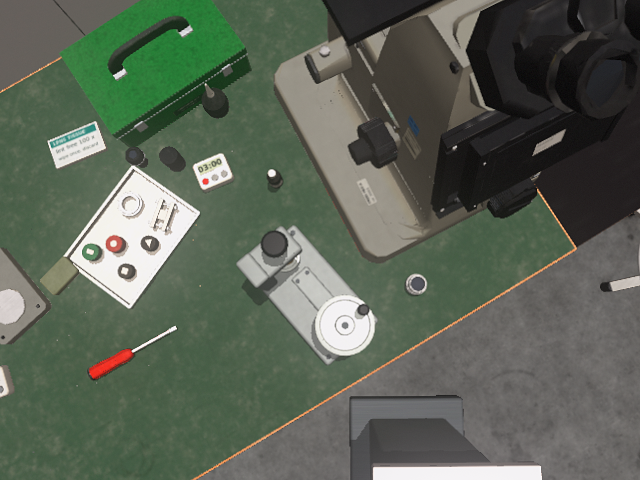

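View pics/wrist0.png

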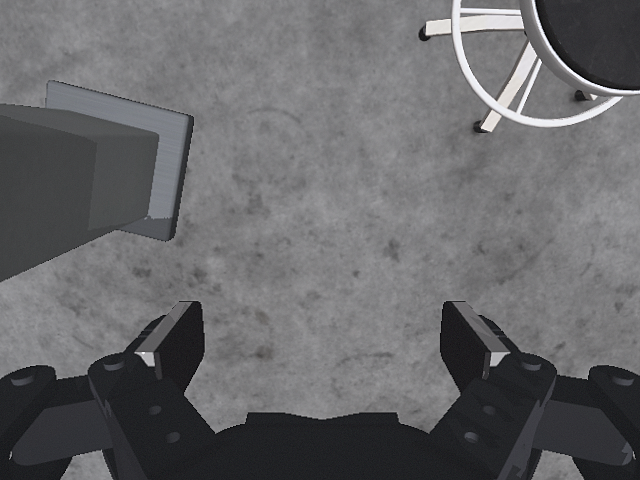

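```bash
cat > h.py <<'E'
import numpy as np,cv2
from scipy.spatial.transform import Rotation as R
def ray(p,uv):
    K=p["camera_matrix"];d=np.array([p["k1"],0,0,0,0.])
    n=cv2.undistortPoints(np.array([[uv]],float),K,d)[0,0]
    E=p["extrinsics"];v=E[:3,:3]@np.array([n[0],n[1],1]);return E[:3,3],v/np.linalg.norm(v)
def plane(p,uv,z):
    o,v=ray(p,uv);return o+v*(z-o[2])/v[2]
def tri(r1,r2):
    (a,u),(b,v)=r1,r2
    A=np.stack([u,-v],1);t=np.linalg.lstsq(A,b-a,rcond=None)[0]
    x,y=a+t[0]*u,b+t[1]*v;return (x+y)/2,np.linalg.norm(x-y)
def proj(p,X):
    E=p["extrinsics"];c=E[:3,:3].T@(np.array(X)-E[:3,3]);r=c[:2]/c[2];r=r*(1+p["k1"]*(r@r))
    K=p["camera_matrix"];return K[:2,:2]@r+K[:2,2]
E
python3 - <<'E'
import cv2
a=cv2.imread('pics/top0.png')[215:375,225:445];cv2.imwrite('pics/tc.png',cv2.resize(a,None,fx=3.6,fy=3.6,interpolation=2))
a=cv2.imread('pics/side0.png')[170:350,180:400];cv2.imwrite('pics/sc.png',cv2.resize(a,None,fx=3.2,fy=3.2,interpolation=2))
E
```

```text
(no output)
```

View pics/tc.png

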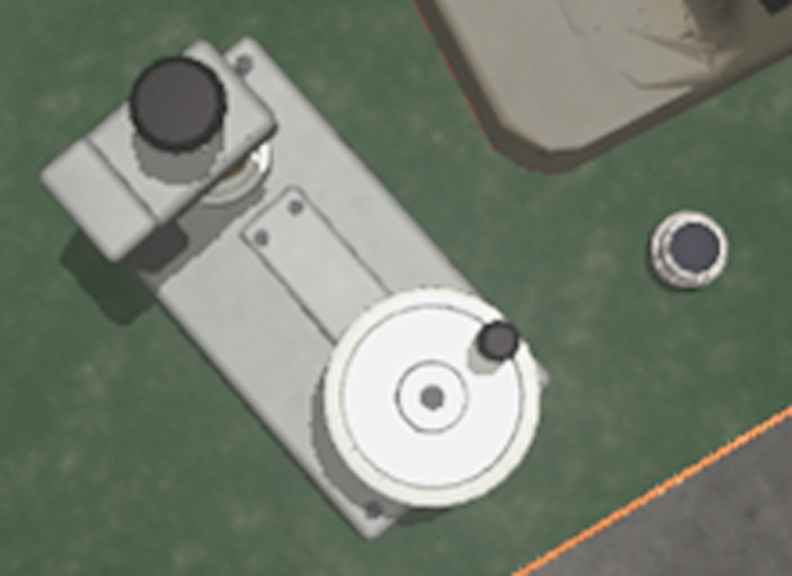

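View pics/sc.png

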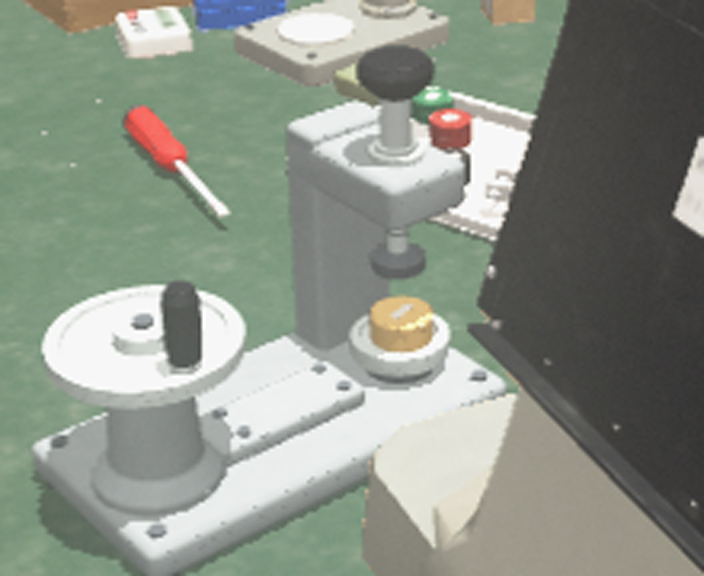

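```bash
python3 - <<'E'
from station import *
from h import *
t,s=camera_params("top"),camera_params("side")
f=lambda x,y:(x/3.6+225-.36,y/3.6+215-.36)
g=lambda x,y:(x/3.2+180-.34,y/3.2+170-.34)
for n,a,b,z in [("griptop",f(497,341),g(181,290),.162),("hub",f(432,397),g(143,321),.124),("knob",f(178,103),g(396,62),.225)]:
    print(n,tri(ray(t,a),ray(s,b)),plane(t,a,z),plane(s,b,z))
st=read_state();q=st["eef_rot"];print(R.from_quat([*q[1:],q[0]]).as_matrix().round(4))
for n,a,z in [("loupe",f(690,250),.036),("micro corner",f(555,170),.0)]: print(n,plane(t,a,z))
E
```

```text
griptop (array([0.4457422 , 0.18411516, 0.15843761]), np.float64(0.00028016137471489834)) [0.44586131 0.18435626 0.162     ] [0.44674958 0.1780707  0.162     ]
hub (array([0.41933781, 0.21322814, 0.12246132]), np.float64(0.0010988225829782568)) [0.41991455 0.21337464 0.124     ] [0.41933988 0.21065273 0.124     ]
knob (array([0.54872406, 0.3235774 , 0.22168872]), np.float64(0.0001404559798966708)) [0.54833794 0.32320848 0.225     ] [0.54895247 0.31566276 0.225     ]
[[-9.682e-01 -5.000e-04  2.502e-01]
 [-2.502e-01  1.700e-03 -9.682e-01]
 [ 1.000e-04 -1.000e+00 -1.800e-03]]
loupe [0.49313653 0.07437141 0.036     ]
micro corner [0.53975538 0.140954   0.        ]
```

Call:
arm_command --pt "-3 -1 -3.4 -6 -1" --pt "-6.3 -2 -6.7 -12 -1" --pt "-9.4 -2 -10.1 -18 -1" --pt "-12.6 -2 -13.5 -24 -1" --pt "-15.7 -2 -16.8 -30 -1" --pt "-18.9 -2 -20.2 -36 -1" --pt "-21.7 -2 -23.6 -41 -1" --pt "-24.4 -2 -27 -47 -1" --pt "-27.2 -2 -30.5 -53 -1" --pt "-30 -2 -34 -58 -1" --pt "-32.7 -2 -37.3 -63 -1" --pt "-35.5 -2 -40.7 -68 -1" --pt "-36.7 -2 -44.3 -73 -1" --pt "-38.5 -2 -48 -78 -1" --pt "-40 -2 -52 -83 -1" --pt "-41 -2 -55 -88 -1" --pt "-42 -2 -57 -92 -1" --pt "-43 -2 -58 -96 -1" --pt "-43.5 -2 -58.5 -98 -1" --pt "-43.5 -2 -58.5 -98 -1"

```text
time: 2.15
eef_pos: [0.4124, 0.1432, 0.251]
eef_rot: [-0.588, 0.588, -0.393, 0.392]
ft_force: [-0.3, 0.2, 0.1]
opening: 1.0
```

```bash
python3 - <<'E'
from station import *
from h import *
st=read_state();print(st["time"],st["eef_pos"],st["ft_force"],st["joint_positions"]);q=st["eef_rot"];print(R.from_quat([*q[1:],q[0]]).as_matrix().round(4))
p=camera_params("wrist");np.save("w1.npy",p)
cv2.imwrite("pics/w1.png",grab_frame("wrist")[:,:,::-1])
E
```

```text
2.15 [0.4123918  0.14315813 0.25101428] [-0.30964393  0.18598719  0.14040409] [ 0.41757052  0.1319201  -0.86723499  1.73481639  0.10276225  1.32295061
 -0.07723224]
[[ 3.834e-01 -9.000e-04  9.236e-01]
 [-9.236e-01  5.000e-04  3.834e-01]
 [-8.000e-04 -1.000e+00 -6.000e-04]]
```

View pics/w1.png

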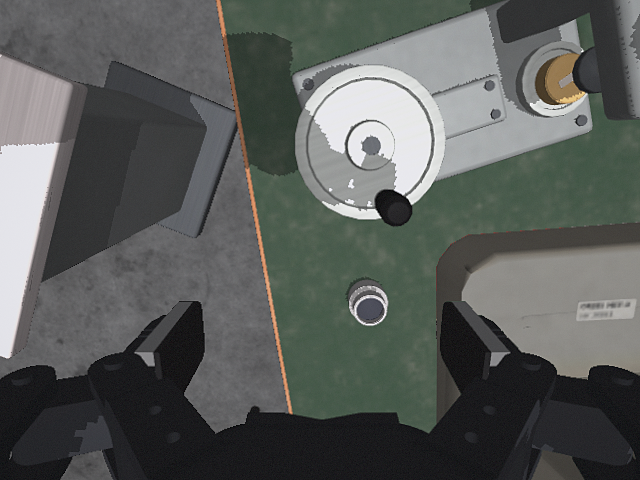

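```bash
python3 - <<'E'
from station import *
from h import *
p=np.load("w1.npy",allow_pickle=True).item()
a=cv2.imread("pics/w1.png")[60:260,270:470];cv2.imwrite("pics/w1c.png",cv2.resize(a,None,fx=3,fy=3,interpolation=2))
t=camera_params("top");f=lambda x,y:(x/3.6+225-.36,y/3.6+215-.36)
print(tri(ray(t,f(497,341)),ray(p,(399,208))),tri(ray(t,f(432,397)),ray(p,(371,146))))
print(plane(p,(399,208),.162),plane(p,(371,146),.122),plane(p,(371,308),.036))
E
```

```text
(array([0.44582539, 0.18355479, 0.15770167]), np.float64(0.0010876272274683867)) (array([0.4200256 , 0.21201355, 0.11277845]), np.float64(0.0023021792139351098))
[0.44470959 0.18338518 0.162     ] [0.41932696 0.21068696 0.122     ] [0.49323722 0.0722553  0.036     ]
```

View pics/w1c.png

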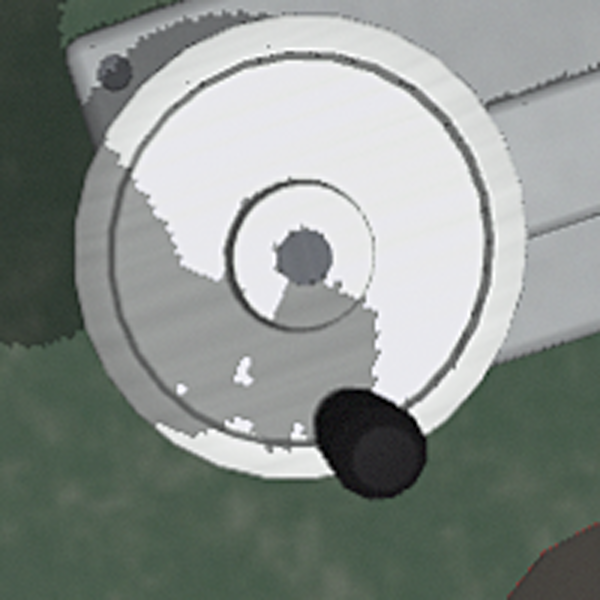

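```bash
python3 - <<'E'
from station import *
from h import *
p=np.load("w1.npy",allow_pickle=True).item()
t=camera_params("top");f=lambda x,y:(x/3.6+225-.36,y/3.6+215-.36)
for uv in [(399,213.5),(395,209)]:
  print(tri(ray(t,f(497,341)),ray(p,uv)),plane(p,uv,.162),plane(p,uv,.155))
print(plane(p,(270+300/3,60+246/3),.116), "wheel outline")
print(plane(t,f(432,397),.116),plane(t,f(432,397),.122))
E
```

```text
(array([0.44554328, 0.18264568, 0.16538922]), np.float64(0.0038710070600209783)) [0.44613202 0.18038795 0.162     ] [0.44790984 0.17969023 0.155     ]
(array([0.44572791, 0.18225147, 0.15038456]), np.float64(0.002827044354314224)) [0.44277172 0.1819268  0.162     ] [0.44444814 0.18127553 0.155     ]
[0.41831099 0.2130076  0.116     ] wheel outline
[0.41971743 0.21317712 0.116     ] [0.41986527 0.21332526 0.122     ]
```

Call:
arm_command --pt "-1.2 0 2.3 0 -1" --pt "-2.4 0 4.6 0 -1" --pt "-2.4 2.5 4.6 0 -1" --pt "-2.4 5.5 4.6 0 -1" --pt "-2.4 8.5 4.6 0 -1" --pt "-2.4 10.5 4.6 0 -1" --pt "-2.4 11.8 4.6 0 -1" --pt "-2.4 11.8 4.6 0 -1" --pt "-2.4 11.8 4.6 0 -0.5" --squeeze 30

```text
time: 3.1
eef_pos: [0.4463, 0.1822, 0.134]
eef_rot: [0.588, -0.587, 0.393, -0.394]
ft_force: [0.3, -0.1, 0.4]
opening: 0.858
```

```bash
python3 - <<'E'
from station import *
from h import *
st=read_state();print(st["time"],st["eef_pos"],st["ft_force"],st["joint_positions"])
cv2.imwrite("pics/w2.png",grab_frame("wrist")[:,:,::-1])
cv2.imwrite("pics/s2.png",grab_frame("side")[:,:,::-1])
E
```

```text
3.1 [0.44629606 0.18219837 0.13395525] [ 0.26983463 -0.13994215  0.3725607 ] [ 0.24604523  0.36790623 -0.83911324  1.81559725  0.30671713  1.09279623
 -0.31163434]
```

View pics/w2.png

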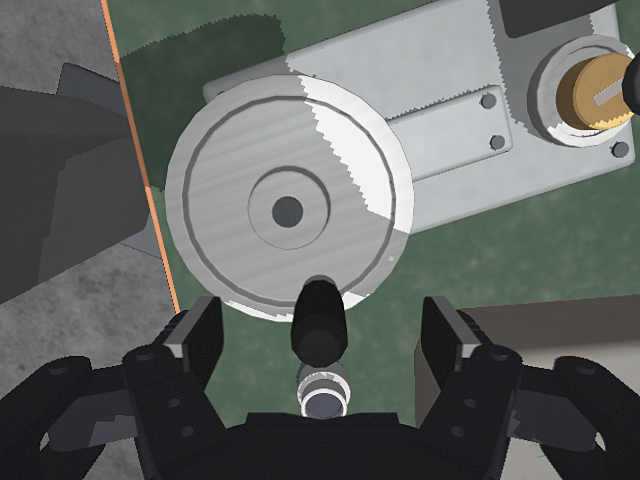

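View pics/s2.png

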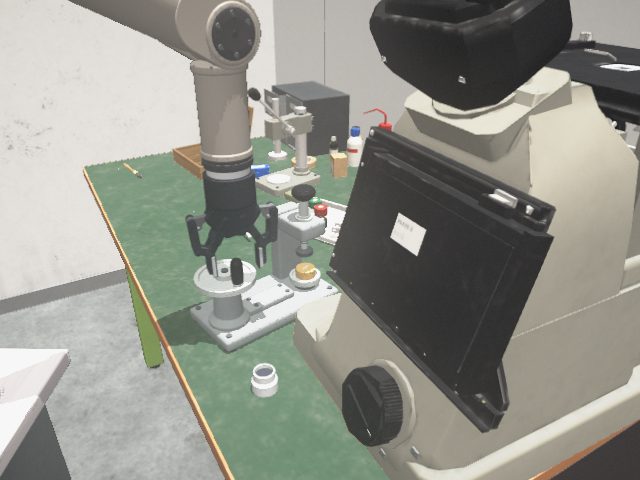

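Call:
arm_command --pt "0 0 0 0 0" --pt "0 0 0 0 0.3" --pt "0 0 0 0 0.6" --pt "0 0 0 0 1" --pt "0 0 0 0 1" --pt "0 0 0 0 1" --pt "0 0 0 0 1" --pt "0 0 0 0 1" --squeeze 30

```text
time: 4.0
eef_pos: [0.4458, 0.1826, 0.1338]
eef_rot: [0.588, -0.588, 0.393, -0.393]
ft_force: [-2.0, -0.5, 5.7]
opening: 0.223
```

```bash
python3 - <<'E'
from station import *
from h import *
st=read_state();print(st["time"],st["eef_pos"],st["ft_force"],st["opening"],st["joint_positions"])
p=camera_params("wrist")
cv2.imwrite("pics/w3.png",grab_frame("wrist")[:,:,::-1])
print(plane(p,(288,211),.122),plane(p,(288,211),.124), plane(p,(290,200),.116))
E
```

```text
4.0 [0.44582272 0.18260549 0.1337647 ] [-1.95549023 -0.54746803  5.72180028] 0.22274898288987696 [ 0.24539333  0.36826788 -0.83972754  1.81592643  0.30689774  1.09306324
 -0.31175197]
[0.41891609 0.21157018 0.122     ] [0.41893702 0.2119776  0.124     ] [0.41795605 0.21490995 0.116     ]
```

View pics/w3.png

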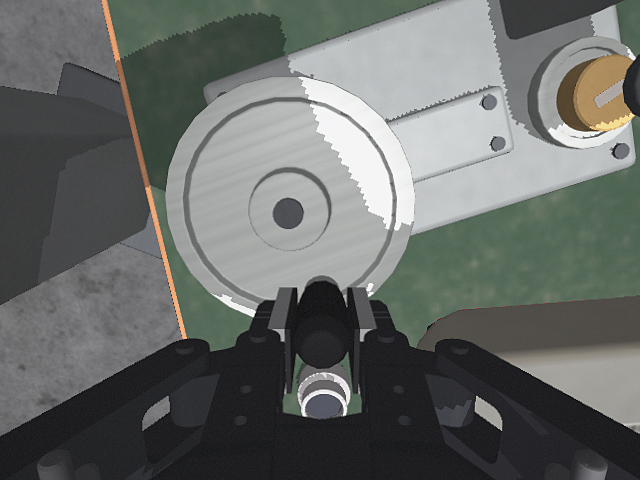

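```bash
python3 - <<'E'
import numpy as np
c=lambda a:np.cos(np.radians(a))
f=lambda t:np.array([4*(c(18.5+t)-c(18.5)),4*(c(t-71.5)-c(71.5))])
for k in range(3):
    b=f(120*k);print([[round(x,2)+0., 0,round(z,2)+0.,0,1] for x,z in (f(120*k+6*i)-b for i in range(1,21))])
E
```

```text
[[np.float64(-0.15), 0, np.float64(0.39), 0, 1], [np.float64(-0.35), 0, np.float64(0.76), 0, 1], [np.float64(-0.58), 0, np.float64(1.11), 0, 1], [np.float64(-0.84), 0, np.float64(1.43), 0, 1], [np.float64(-1.14), 0, np.float64(1.73), 0, 1], [np.float64(-1.47), 0, np.float64(1.99), 0, 1], [np.float64(-1.82), 0, np.float64(2.21), 0, 1], [np.float64(-2.2), 0, np.float64(2.4), 0, 1], [np.float64(-2.59), 0, np.float64(2.55), 0, 1], [np.float64(-3.0), 0, np.float64(2.65), 0, 1], [np.float64(-3.41), 0, np.float64(2.71), 0, 1], [np.float64(-3.83), 0, np.float64(2.73), 0, 1], [np.float64(-4.25), 0, np.float64(2.71), 0, 1], [np.float64(-4.66), 0, np.float64(2.64), 0, 1], [np.float64(-5.06), 0, np.float64(2.52), 0, 1], [np.float64(-5.45), 0, np.float64(2.37), 0, 1], [np.float64(-5.82), 0, np.float64(2.18), 0, 1], [np.float64(-6.17), 0, np.float64(1.95), 0, 1], [np.float64(-6.5), 0, np.float64(1.68), 0, 1], [np.float64(-6.79), 0, np.float64(1.38), 0, 1]]
[[np.float64(-0.26), 0, np.float64(-0.33), 0, 1], [np.float64(-0.49), 0, np.float64(-0.68), 0, 1], [np.float64(-0.67), 0, np.float64(-1.06), 0,
[... 1064 characters left out ...]
 [np.float64(2.46), 0, np.float64(0.28), 0, 1], [np.float64(2.83), 0, np.float64(0.47), 0, 1], [np.float64(3.18), 0, np.float64(0.7), 0, 1], [np.float64(3.5), 0, np.float64(0.97), 0, 1], [np.float64(3.79), 0, np.float64(1.27), 0, 1], [np.float64(4.05), 0, np.float64(1.6), 0, 1], [np.float64(4.28), 0, np.float64(1.95), 0, 1], [np.float64(4.47), 0, np.float64(2.32), 0, 1], [np.float64(4.61), 0, np.float64(2.72), 0, 1], [np.float64(4.72), 0, np.float64(3.12), 0, 1], [np.float64(4.78), 0, np.float64(3.54), 0, 1], [np.float64(4.8), 0, np.float64(3.95), 0, 1], [np.float64(4.77), 0, np.float64(4.37), 0, 1], [np.float64(4.7), 0, np.float64(4.79), 0, 1], [np.float64(4.59), 0, np.float64(5.19), 0, 1]]
```

Call:
arm_command --pt "-0.15 0 0.39 0 1" --pt "-0.35 0 0.76 0 1" --pt "-0.58 0 1.11 0 1" --pt "-0.84 0 1.43 0 1" --pt "-1.14 0 1.73 0 1" --pt "-1.47 0 1.99 0 1" --pt "-1.82 0 2.21 0 1" --pt "-2.2 0 2.4 0 1" --pt "-2.59 0 2.55 0 1" --pt "-3 0 2.65 0 1"

```text
time: 5.05
eef_pos: [0.4587, 0.2193, 0.1337]
eef_rot: [-0.587, 0.589, -0.393, 0.393]
ft_force: [-2.5, -2.9, 7.8]
opening: 0.226
```

```bash
python3 - <<'E'
from station import *
from h import *
st=read_state();print(st["time"],st["eef_pos"],st["ft_force"],st["opening"],st["joint_positions"])
cv2.imwrite("pics/w4.png",grab_frame("wrist")[:,:,::-1])
E
```

```text
5.05 [0.45866653 0.2192762  0.13374143] [-2.48865064 -2.92726094  7.77964782] 0.2256038917173568 [ 0.14899671  0.42525012 -0.8250465   1.74614918  0.34486109  1.12339039
 -0.39232901]
```

View pics/w4.png

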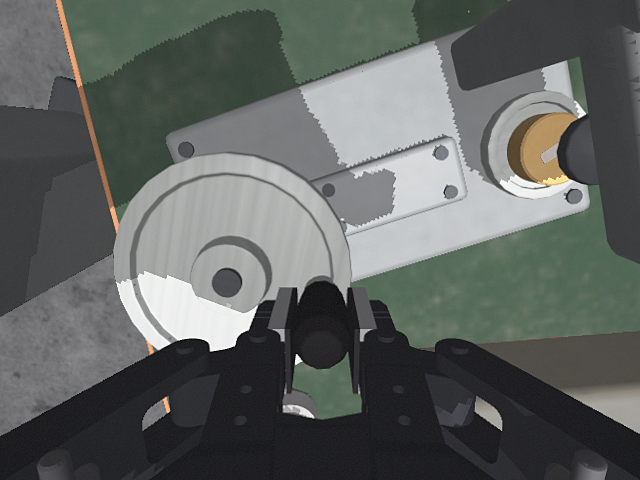

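Call:
arm_command --pt "-0.41 0 0.06 0 1" --pt "-0.83 0 0.08 0 1" --pt "-1.25 0 0.06 0 1" --pt "-1.66 0 -0.01 0 1" --pt "-2.06 0 -0.13 0 1" --pt "-2.45 0 -0.28 0 1" --pt "-2.82 0 -0.47 0 1" --pt "-3.17 0 -0.7 0 1" --pt "-3.5 0 -0.97 0 1" --pt "-3.79 0 -1.27 0 1" --pt "-4.05 0 -1.6 0 1" --pt "-4.28 0 -1.95 0 1" --pt "-4.46 0 -2.33 0 1" --pt "-4.61 0 -2.72 0 1" --pt "-4.71 0 -3.12 0 1" --pt "-4.78 0 -3.54 0 1" --pt "-4.79 0 -3.96 0 1" --pt "-4.77 0 -4.37 0 1" --pt "-4.7 0 -4.79 0 1" --pt "-4.59 0 -5.19 0 1"

```text
time: 7.1
eef_pos: [0.3938, 0.2435, 0.1337]
eef_rot: [0.589, -0.587, 0.393, -0.393]
ft_force: [4.6, -0.9, 5.8]
opening: 0.221
```

Call:
arm_command --pt "0.16 0 -0.39 0 1" --pt "0.35 0 -0.76 0 1" --pt "0.58 0 -1.11 0 1" --pt "0.85 0 -1.43 0 1" --pt "1.15 0 -1.73 0 1" --pt "1.47 0 -1.99 0 1" --pt "1.83 0 -2.21 0 1" --pt "2.2 0 -2.4 0 1" --pt "2.59 0 -2.55 0 1" --pt "3 0 -2.65 0 1" --pt "3.41 0 -2.71 0 1" --pt "3.83 0 -2.73 0 1" --pt "4.25 0 -2.7 0 1" --pt "4.66 0 -2.64 0 1" --pt "5.07 0 -2.52 0 1" --pt "5.46 0 -2.37 0 1" --pt "5.83 0 -2.18 0 1" --pt "6.18 0 -1.95 0 1" --pt "6.5 0 -1.68 0 1" --pt "6.79 0 -1.38 0 1"

```text
time: 9.1
eef_pos: [0.4034, 0.1757, 0.1336]
eef_rot: [-0.587, 0.589, -0.394, 0.391]
ft_force: [-3.0, -0.3, 14.0]
opening: 0.221
```

```bash
python3 - <<'E'
from station import *
st=read_state();print(st["time"],st["eef_pos"],st["ft_force"],st["opening"],st["joint_positions"])
E
```

```text
9.1 [0.40343544 0.17567919 0.13360771] [-2.99711174 -0.27336396 14.02704175] 0.22109239635574168 [ 0.28565139  0.28031205 -0.86391173  1.91327519  0.24071399  1.06094916
 -0.28479215]
```

Call:
arm_command --pt "0.26 0 0.33 0 1" --pt "0.49 0 0.68 0 1" --pt "0.68 0 1.05 0 1" --pt "0.82 0 1.45 0 1" --pt "0.93 0 1.85 0 1" --pt "0.99 0 2.27 0 1" --pt "1.01 0 2.68 0 1" --pt "0.98 0 3.1 0 1" --pt "0.91 0 3.52 0 1" --pt "0.8 0 3.92 0 1" --pt "0.8 0 3.92 0 1" --pt "0.8 0 3.92 0 1" --pt "0.8 0 3.92 0 1"

```text
time: 10.4
eef_pos: [0.4449, 0.182, 0.1337]
eef_rot: [-0.587, 0.589, -0.393, 0.393]
ft_force: [1.2, -2.1, 10.2]
opening: 0.224
```

```bash
python3 - <<'E'
from station import *
from h import *
st=read_state();print(st["time"],st["eef_pos"],st["ft_force"],st["opening"],st["joint_positions"])
cv2.imwrite("pics/w5.png",grab_frame("wrist")[:,:,::-1])
E
```

```text
10.4 [0.4449378  0.18195804 0.13372344] [ 1.24479646 -2.10583545 10.17939018] 0.22443896637331864 [ 0.23913753  0.36478709 -0.8302862   1.81700349  0.30158524  1.09343951
 -0.3071409 ]
```

View pics/w5.png

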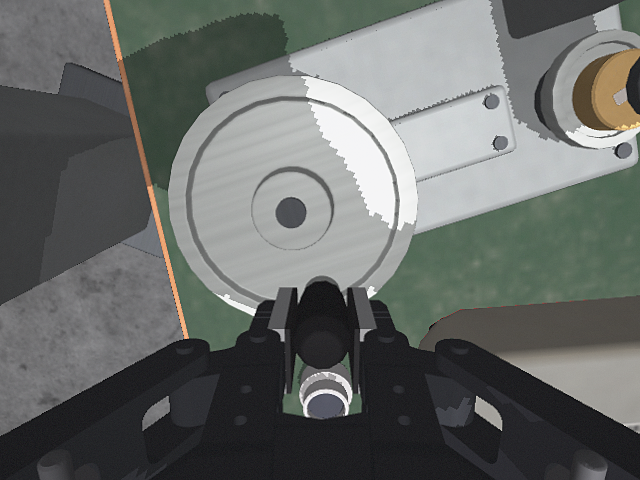

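Call:
arm_command --pt "-0.05 0 0.17 0 1" --pt "-0.05 0 0.17 0 1" --pt "-0.05 0 0.17 0 1" --pt "-0.05 0 0.17 0 1"

```text
time: 10.85
eef_pos: [0.4459, 0.1828, 0.1337]
eef_rot: [-0.587, 0.589, -0.393, 0.393]
ft_force: [-0.4, -3.8, 10.5]
opening: 0.225
```

Call:
arm_command --pt "0 0 0 0 0" --pt "0 0 0 0 -0.3" --pt "0 0 0 0 -0.3" --pt "0 0 0 0 -0.3" --pt "0 -2 0 0 -0.3" --pt "0 -5 0 0 -0.3" --pt "0 -9 0 0 -0.3" --pt "0 -13 0 0 -0.3" --pt "0 -15 0 0 -0.3" --pt "0 -15 0 0 -0.3" --pt "0 -15 0 0 1"

```text
time: 11.95
eef_pos: [0.4467, 0.1835, 0.2827]
eef_rot: [-0.588, 0.588, -0.393, 0.393]
ft_force: [-0.2, 0.2, 0.1]
opening: 0.497
```

```bash
python3 - <<'E'
from station import *
from h import *
st=read_state();print(st["time"],st["eef_pos"],st["ft_force"],st["opening"],st["joint_positions"])
p=camera_params("wrist");np.save("w6.npy",p)
for n in ["wrist","top","side"]: cv2.imwrite(f"pics/{n}6.png",grab_frame(n)[:,:,::-1])
E
```

```text
11.95 [0.44668742 0.18350923 0.28272632] [-0.17841202  0.16917047  0.11860585] 0.49719470868421134 [ 0.29332894  0.24151071 -0.87738461  1.56428776  0.18690189  1.42463844
 -0.20452248]
```

View pics/wrist6.png

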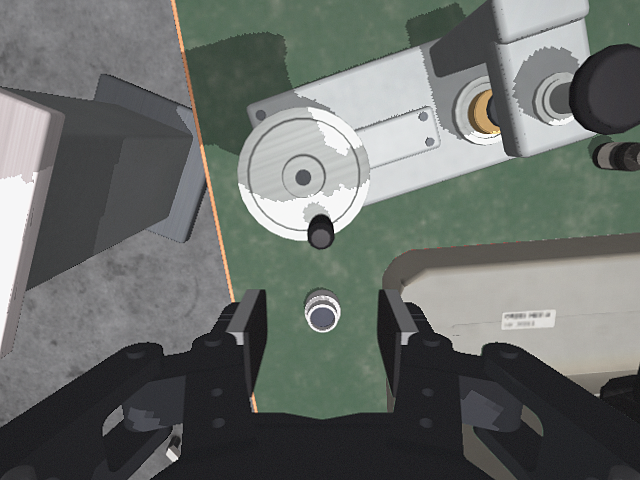

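View pics/side6.png

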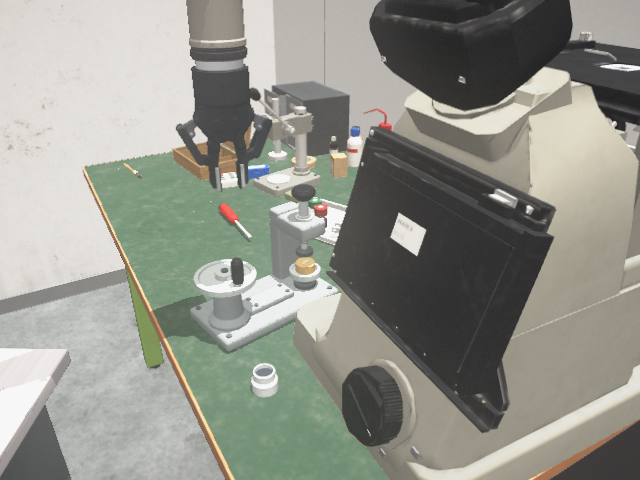

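View pics/top6.png

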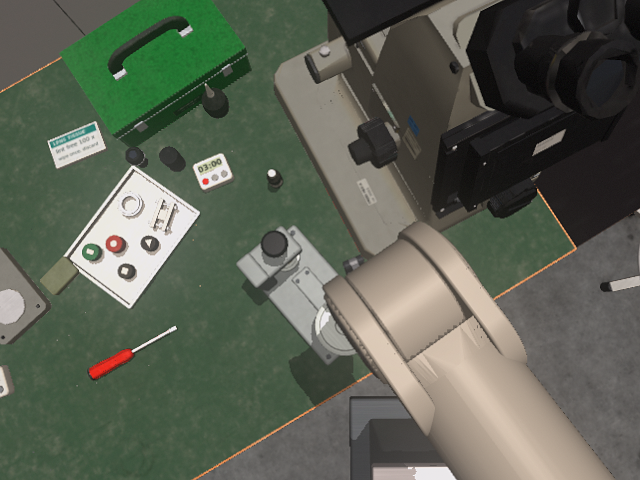

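```bash
python3 - <<'E'
import cv2,numpy as np
for f in ['side0','side6']:
    a=cv2.imread(f'pics/{f}.png')
    g=cv2.cvtColor(a,6)
    r=g[245:295,222:255];m=cv2.moments((r<70).astype(np.uint8),True);print(f,m['m00'],222+m['m10']/m['m00'],245+m['m01']/m['m00'])
    hsv=cv2.cvtColor(a,40)[255:290,285:330];k=((hsv[...,0]>8)&(hsv[...,0]<28)&(hsv[...,1]>90)).astype(np.uint8)
    m=cv2.moments(k,True);print(m['m00'],285+m['m10']/m['m00'],255+m['m01']/m['m00'])
    b=a[180:300,270:345];cv2.imwrite(f'pics/{f}k.png',cv2.resize(b,None,fx=5,fy=5,interpolation=2))
E
```

```text
Traceback (most recent call last):
ZeroDivisionError: float division by zero
```

```bash
python3 - <<'E'
import cv2,numpy as np
for f in ['side0','side6']:
    a=cv2.imread(f'pics/{f}.png')
    g=cv2.cvtColor(a,cv2.COLOR_BGR2GRAY)
    ys,xs=np.nonzero(g[250:290,226:250]<70);print(f,len(xs),226+xs.mean(),250+ys.mean())
    h=cv2.cvtColor(a,cv2.COLOR_BGR2HSV)[255:290,285:330];ys,xs=np.nonzero((h[...,0]>8)&(h[...,0]<28)&(h[...,1]>90));print(len(xs),285+xs.mean(),255+ys.mean())
    b=a[180:300,270:345];cv2.imwrite(f'pics/{f}k.png',cv2.resize(b,None,fx=5,fy=5,interpolation=2))
E
```

```text
side0 0 nan nan
231 304.76623376623377 271.15584415584414
side6 0 nan nan
236 304.77966101694915 265.7881355932203<stdin>:5: RuntimeWarning: Mean of empty slice.
  ret = ret.dtype.type(ret / rcount)
```

View pics/side6k.png

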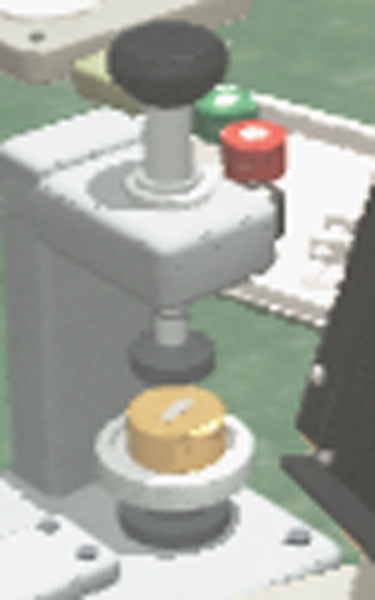

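```bash
python3 - <<'E'
import cv2,numpy as np
from h import *
for f in ['side0','side6']:
    a=cv2.imread(f'pics/{f}.png');g=cv2.cvtColor(a,cv2.COLOR_BGR2GRAY)
    r=g[255:285,229:246];print(r.min()); ys,xs=np.nonzero(r<110);print(f,len(xs),229+xs.mean(),255+ys.mean())
p=np.load("w6.npy",allow_pickle=True).item()
a=cv2.imread("pics/wrist6.png")[20:160,540:640];cv2.imwrite("pics/w6k.png",cv2.resize(a,None,fx=4,fy=4,interpolation=2))
for z in (.218,.222,.225):print(plane(p,(616,89),z))
E
```

```text
86
side0 276 236.481884057971 270.92391304347825
79
side6 282 236.88297872340425 270.7340425531915
[0.54794008 0.32241867 0.218     ]
[0.54550541 0.32090811 0.222     ]
[0.5436794  0.31977518 0.225     ]
```

View pics/w6k.png

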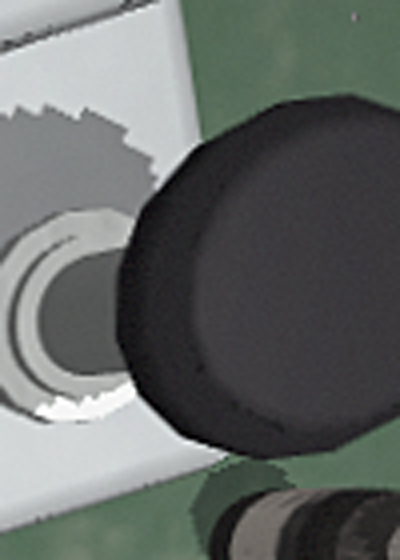

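Call:
arm_command --pt "-2 0 3 0 1" --pt "-4 0 6.5 0 1" --pt "-6 0 10 0 1" --pt "-8 0 13 0 1" --pt "-9.05 0 14.8 0 1" --pt "-9.05 1.5 14.8 0 1" --pt "-9.05 3 14.8 0 1" --pt "-9.05 4.3 14.8 0 1" --pt "-9.05 4.3 14.8 0 1" --pt "-9.05 4.3 14.8 0 1"

```text
time: 13.1
eef_pos: [0.5491, 0.3234, 0.2397]
eef_rot: [-0.587, 0.588, -0.393, 0.393]
ft_force: [0.5, 0.9, 1.2]
opening: 0.002
```

```bash
python3 - <<'E'
from station import *
from h import *
st=read_state();print(st["time"],st["eef_pos"],st["ft_force"],st["opening"],st["joint_positions"])
for n in ["wrist","side"]: cv2.imwrite(f"pics/{n}7.png",grab_frame(n)[:,:,::-1])
b=cv2.imread("pics/side7.png")[120:300,240:380];cv2.imwrite("pics/side7k.png",cv2.resize(b,None,fx=3.3,fy=3.3,interpolation=2))
E
```

```text
13.1 [0.54907922 0.32336194 0.23974896] [0.47261492 0.88936112 1.23837754] 0.002014632654432743 [-0.10103376  0.61234    -0.81193069  1.20364106  0.43127461  1.49658703
 -0.45539169]
```

View pics/wrist7.png

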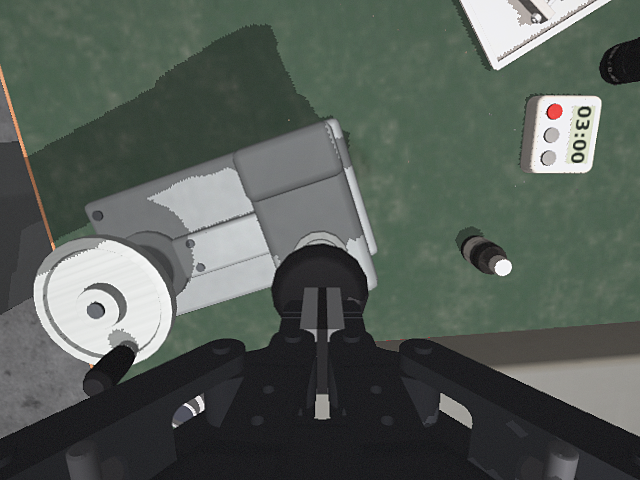

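View pics/side7k.png

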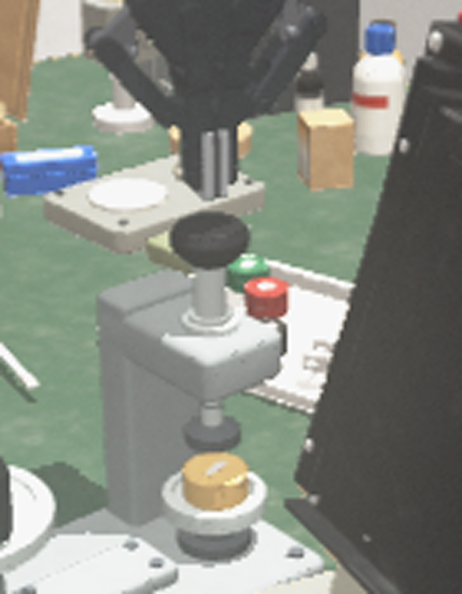

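Call:
arm_command --pt "0 0.5 0 0 1" --pt "0 1 0 0 1" --pt "0 1.3 0 0 1" --pt "0 1.6 0 0 1" --pt "0 1.9 0 0 1" --pt "0 2.2 0 0 1" --pt "0 2.4 0 0 1" --pt "0 2.6 0 0 1" --pt "0 2.6 0 0 1" --pt "0 2.6 0 0 1"

```text
time: 14.2
eef_pos: [0.5492, 0.3236, 0.2143]
eef_rot: [-0.588, 0.588, -0.393, 0.393]
ft_force: [-1.0, -0.8, 3.2]
opening: 0.002
```

```bash
python3 - <<'E'
from station import *
from h import *
st=read_state();print(st["time"],st["eef_pos"],st["ft_force"],st["opening"])
for n in ["side"]: cv2.imwrite(f"pics/{n}8.png",grab_frame(n)[:,:,::-1])
b=cv2.imread("pics/side8.png")[120:300,240:380];cv2.imwrite("pics/side8k.png",cv2.resize(b,None,fx=3.3,fy=3.3,interpolation=2))
E
```

```text
14.2 [0.54919929 0.32363733 0.21431718] [-0.9651657  -0.84629189  3.23138565] 0.0023190110602761037
```

View pics/side8k.png

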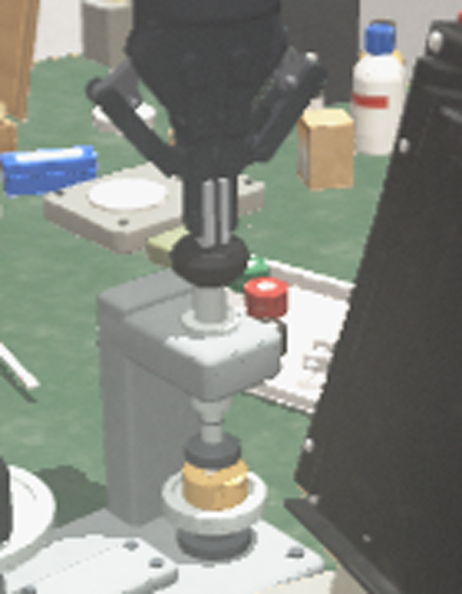

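Call:
arm_command --pt "0 0.2 0 0 1" --pt "0 0.4 0 0 1" --pt "0 0.6 0 0 1" --pt "0 0.8 0 0 1" --pt "0 1 0 0 1" --pt "0 1.2 0 0 1" --pt "0 1.4 0 0 1" --pt "0 1.5 0 0 1" --pt "0 1.5 0 0 1" --pt "0 1.5 0 0 1" --pt "0 1.5 0 0 1"

```text
time: 15.35
eef_pos: [0.5493, 0.3238, 0.2013]
eef_rot: [0.588, -0.588, 0.393, -0.393]
ft_force: [-2.6, -3.9, 11.0]
opening: -0.004
```

```bash
python3 - <<'E'
from station import *
from h import *
st=read_state();print(st["time"],st["eef_pos"],st["ft_force"],st["opening"])
for n in ["side"]: cv2.imwrite(f"pics/{n}9.png",grab_frame(n)[:,:,::-1])
b=cv2.imread("pics/side9.png")[190:290,270:345];cv2.imwrite("pics/side9k.png",cv2.resize(b,None,fx=6,fy=6,interpolation=2))
st=read_state();print(st["time"],st["eef_pos"],st["ft_force"],st["opening"])
E
```

```text
15.35 [0.54928524 0.32377741 0.20127156] [-2.58082726 -3.91495135 10.96240134] -0.004112806331630924
15.4 [0.54928897 0.32377833 0.2012701 ] [-2.82151601 -3.54873782 10.18742533] 0.000843374589084176
```

View pics/side9k.png

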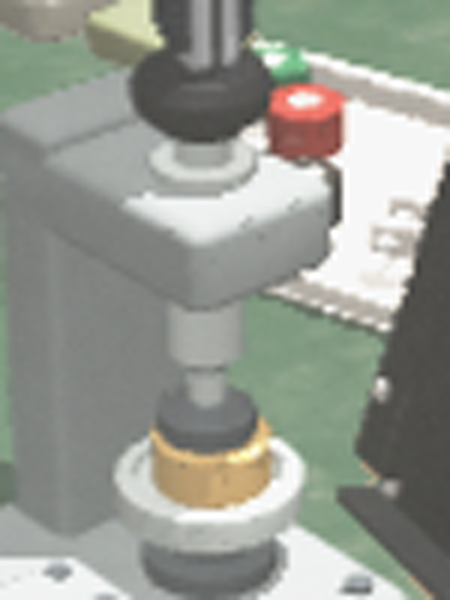

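Call:
arm_command --pt "0 0.1 0 0 1" --pt "0 0.2 0 0 1" --pt "0 0.3 0 0 1" --pt "0 0.4 0 0 1" --pt "0 0.5 0 0 1" --pt "0 0.55 0 0 1" --pt "0 0.55 0 0 1" --pt "0 0.55 0 0 1" --pt "0 0.55 0 0 1" --pt "0 0.55 0 0 1"

```text
time: 16.4
eef_pos: [0.5493, 0.3238, 0.1968]
eef_rot: [0.588, -0.587, 0.392, -0.394]
ft_force: [-4.7, -5.5, 13.7]
opening: 0.004
```

```bash
cat > look.py <<'E'
import sys
from station import *
from h import *
n=sys.argv[1];fs=[];fr=[]
for i in range(6):
    st=read_state();fs.append(st["ft_force"]);im=grab_frame("side");fr.append(im.astype(float))
print(st["time"],st["eef_pos"],np.mean(fs,0),np.std(fs,0))
im=np.mean(fr,0).astype(np.uint8)[:,:,::-1]
cv2.imwrite(f"pics/side{n}.png",im);cv2.imwrite(f"pics/side{n}k.png",cv2.resize(im[210:290,280:340],None,fx=7,fy=7,interpolation=2))
E
python3 look.py 10
```

```text
16.65 [0.54929129 0.32382447 0.19677974] [-4.33795244 -4.68086071 13.76180068] [0.25369903 0.64469024 0.14585711]
```

View pics/side10k.png

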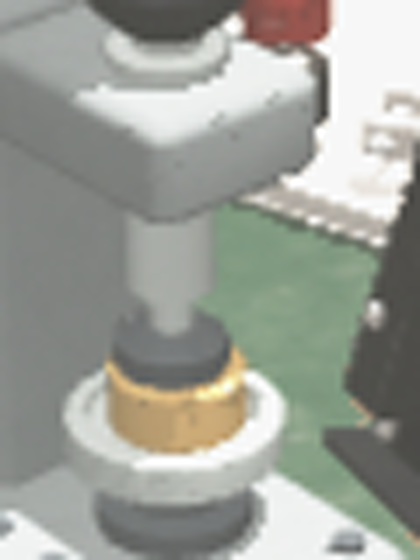

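Call:
arm_command --pt "0.02 0.02 -0.05 0 1" --pt "0.05 0.05 -0.1 0 1" --pt "0.05 0.05 -0.1 0 1" --pt "0.05 0.05 -0.1 0 1" --pt "0.05 0.05 -0.1 0 1"

```text
time: 17.2
eef_pos: [0.5493, 0.3237, 0.1967]
eef_rot: [0.589, -0.586, 0.392, -0.394]
ft_force: [-3.0, -3.9, 14.8]
opening: 0.0
```

```bash
python3 look.py 11
```

```text
17.45 [0.5492731  0.32377643 0.19670247] [-2.94102229 -3.50343983 13.95883738] [0.54232903 0.49262223 0.5416396 ]
```

View pics/side11k.png

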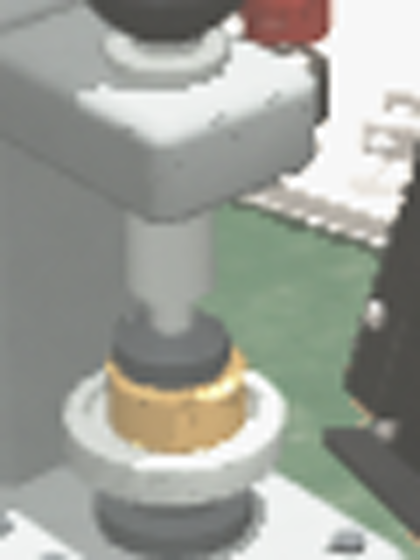

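Call:
arm_command --pt "0.02 0.03 -0.05 0 1" --pt "0.04 0.05 -0.08 0 1" --pt "0.04 0.05 -0.08 0 1" --pt "0.04 0.05 -0.08 0 1" --pt "0.04 0.05 -0.08 0 1"

```text
time: 18.0
eef_pos: [0.5493, 0.3237, 0.1966]
eef_rot: [0.59, -0.586, 0.392, -0.394]
ft_force: [-2.3, -2.2, 14.1]
opening: -0.005
```

```bash
python3 look.py 12
```

```text
18.25 [0.5492715  0.32374619 0.19658327] [-1.91822351 -2.54367586 13.98839949] [0.27547838 0.1691552  0.51924351]
```

Call:
arm_command --pt "0 0.02 0 0 1" --pt "0 0.02 0 0 1" --pt "0 0.02 0 0 1" --pt "0 0.02 0 0 1" --pt "0 0.02 0 0 1" --pt "0 0.02 0 0 1" --pt "0 0.02 0 0 1" --pt "0 0.02 0 0 1" --pt "0 0.02 0 0 1" --pt "0 0.02 0 0 1" --pt "0 0.02 0 0 1" --pt "0 0.02 0 0 1" --pt "0 0.02 0 0 1" --pt "0 0.02 0 0 1" --pt "0 0.02 0 0 1" --pt "0 0.02 0 0 1" --pt "0 0.02 0 0 1" --pt "0 0.02 0 0 1" --pt "0 0.02 0 0 1" --pt "0 0.02 0 0 1"

```text
time: 20.3
eef_pos: [0.5492, 0.3238, 0.1964]
eef_rot: [0.59, -0.586, 0.392, -0.394]
ft_force: [-1.0, -2.3, 13.0]
opening: -0.001
```

Call:
arm_command --pt "0 0 0 0 1" --pt "0 0 0 0 1" --pt "0 0 0 0 1" --pt "0 0 0 0 1" --pt "0 0 0 0 1" --pt "0 0 0 0 1" --pt "0 0 0 0 1" --pt "0 0 0 0 1" --pt "0 0 0 0 1" --pt "0 0 0 0 1" --pt "0 0 0 0 1" --pt "0 0 0 0 1" --pt "0 0 0 0 1" --pt "0 0 0 0 1" --pt "0 0 0 0 1" --pt "0 0 0 0 1" --pt "0 0 0 0 1" --pt "0 0 0 0 1" --pt "0 0 0 0 1" --pt "0 0 0 0 1"

```text
time: 22.3
eef_pos: [0.5492, 0.3238, 0.1964]
eef_rot: [0.59, -0.586, 0.392, -0.394]
ft_force: [-2.3, -2.6, 14.1]
opening: -0.006
```

```bash
python3 look.py 13
```

```text
22.55 [0.54926384 0.323751   0.19639249] [-1.89868413 -2.82217734 14.12759185] [0.28179624 0.39453127 0.51763316]
```

View pics/side13.png

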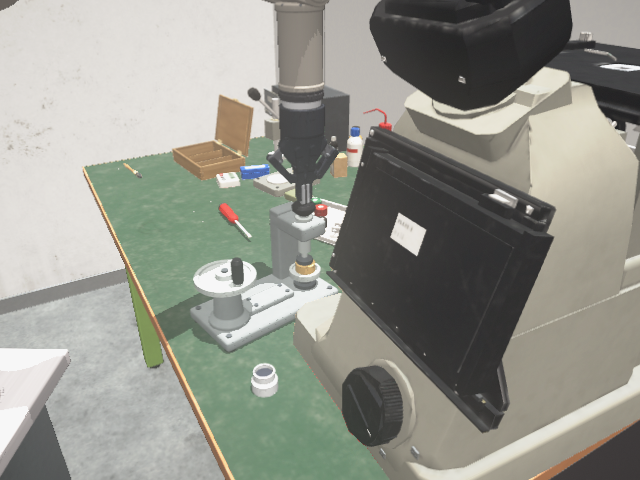

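The picture shows the foot on the specimen at about (305, 266), the crank at its starting place at (237, 271), and the loupe undisturbed at (264, 380). The force is steady at 14.1 N and the travel is about 28.6 mm, so I am handing in.

```bash
python3 -c "
from station import *
print(finish_job()); s=read_state(); print(s['time'],s['eef_pos'],s['ft_force'])"
```

```text
the job is handed in; nothing more can be done
None
the job is handed in; nothing more can be done
```

I wound the handwheel one full turn anticlockwise by its crank grip. I then pushed the knob down with the shut fingers, held it for over 4 s, and handed in at about 22.6 s while still pressing.

**Last checks:**
- **Crank:** it is back within about 0.4 px of its first image. The gripper let go about 0.2 mm from where it took hold.
- **Specimen height:** the specimen rose 5.4 px in the side view, where I expected about 5.7 px for 12 mm.
- **Clamping force:** 14.1 ± 0.5 N on the knob at about 28.6 mm of travel, which gives about 10 N on the specimen. That travel is counted from the given knob height of 225 mm; my two-view measurement of it was about 222 mm.
- **Surroundings:** I saw no change in the loupe in the side view. I did not check the bottle again after pressing.

**Less certain:**
- The dark ring on the foot's stem was too small in the side view to confirm it exactly meets the sleeve. The 10 N rests on the force and travel agreeing.
- About 3 N of sideways force stayed on the knob, down from about 6 N after I shifted the arm slightly.
- The upward force on the gripper reached about 14 N during cranking. I did not find the cause.

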